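# Rinse a test coupon and present its code, label up, to the bench reader

## Robot

A 6-joint arm with a two-finger parallel gripper is mounted at the origin on a cart in front of the work surface, level with it; the furniture and walls round the work are solid. World frame = base frame: x ahead of the robot, y to its left, z up, the work surface at z = 0. Lengths are in mm, angles in rad, forces in N, time in s.
With the tool pointing down it reaches from about 400 to 925 mm from the base axis. Payload 12.5 kg.
Tool frame: the origin (TCP) lies midway between the tips of the shut fingers; the grasp point (between the pads) lies 19 mm behind it (env.tcp_to_grasp is the distance from the TCP to the grasp point, in mm); z points along the fingers, y is the line along which they close (so a half turn about z gives the same grasp; the last joint's range is limited). The gripper opens to 95 mm and grips with 3 to 60 N. Pads are 20 mm wide; open, the fingers measure 119 mm over their backs; the gripper's body (75 mm by 180 mm) begins 59 mm behind the grasp point.
Start: joints at [1.212, 0.491, 1.559, -0, 1.092, -0.106], TCP at [156.304, 605.158, 214.661] pointing down, gripper open.
Joint ranges: [-3.1, 3.1], [-0.84, 2.19], [0.05, 2.79], [-1.13, 4.28], [0.06, 2.93], [-2.69, 2.69]. Speed limits (rad/s): [2.22, 2.22, 2.79, 3.14, 3.14, 3.14].

## Interface

Orientations are given as [roll, pitch, yaw] about the fixed x, y, z axes, in that order (R = Rz(yaw) Ry(pitch) Rx(roll)).
In Python, from cell import env gives the robot as it stands. The module is installed in compiled form; this text tells all that it offers.
- The arm moves only by the tool step_arm, never from a script. Its argument "plan" is a list that holds one entry, the list of rows, each a list of 5 numbers: the shift along the tool's x, y, z in mm, then the turn about the tool's z in degrees, then the opening, from -1 (shut) to 1 (fully open). A call has 1 to 8 rows; each row is the pose to reach, as a shift and turn from the pose commanded when the call began, along the tool's axes at that moment; what a row does not reach only later rows make up. A row lasts 1/12 s, in which the tool goes at most 41.7 mm and 7.16 degrees, less where a joint would pass 70% of its speed; a pose out of reach is approached as far as the arm can. A call with a gripper value outside its range is refused whole. The fingers move at their own pace and stop on an object; the grip force is fixed at half the most. Time passes only in rows, so rows that repeat a pose let the fingers close. It gives the time, the measured TCP pose, the force, the opening and the grip force at its end, in the units of the state.
- env.state(): the state, without advancing time (a new reading comes with each control period).
- env.read_camera(name): name is "scene" or "top" or "wrist"; returns the picture (384x512x3 uint8, blue, green, red); there is no depth.
- env.get_calibration(name): a dict with "K" (3x3 intrinsics, pixels), "extrinsics" (4x4, takes a point from world to camera coordinates). Camera axes: x right, y up, looking along -z (the intrinsics and any distortion apply to the point x, -y, -z); pixel columns grow to the right and rows downward; lengths in mm; the calibration is good to about 2 mm. A picture is of the moment at which its call begins: read the wrist's pose just before it. get_calibration takes no time and is no camera call; for the wrist camera it gives the pose at the moment of the call.
- env.job_done(): hands the job in; it is judged then, once.
The state is a dict: "t": time; "joints": joint angles; "qvel": joint speeds; "tau": joint torques, N m; "eef_pos": TCP position; "tcp_rot": TCP orientation; "ft_force": force on the tool from outside, world axes, zero at the start; "moment": the same for the moment, N m; "opening": opening from 0.0 (shut) to 1.0 (fully open); "grip_force": force on a finger pad.
Only numpy, scipy, OpenCV 4.12 (cv2) and the standard library are available. Lean on these libraries where they do the work, as an engineer would, in place of code of your own. Each camera call takes 0.05 s, during which the arm holds its last target. There are 200 camera calls.

## Task

Rinse the glass test coupon that stands in the holder next to the spray bottle with a full press on the bottle's sprung cap, letting the cap come back up, then take that coupon out of its holder. Tell its label face from the notch in the corner of its frosted end (seen from the label face, frosted end down, the notch is at the lower right), turn the coupon level with the label face up and hold the dot code at the frosted end centred under the code reader's lens, about 9 cm below it, the coupon touching nothing but the fingers. Finish while holding it there, steady in the gripper; leave the other coupon standing in its holder and the loose things on the bench where they are.

Things in the scene. Friction and masses are not known exactly. Their poses are not given: they have to be found in the camera images.
- rinse_stand: fixed rinse stand: dark grey drip tray 285 x 84 mm with a 10 mm rim; along its x stand two grey slotted holders and a clamped white spray bottle. Origin: on the bench under the centre of the holder next to the bottle; the bottle (radius 26 mm, cap top 119 mm above the bench) is at x = +105 mm, the spare holder at x = -95 mm
- wash_slot (a point): centre of the slot floor of the holder next to the bottle, 8 mm above the bench. Both holders are 22 mm wide (stand x) and 23 mm high above the bench; the slot is 7.4 mm wide (stand y) and 15 mm deep. A holder covers only the middle of a coupon's frosted end, its lower corners stay in view
- spare_slot (a point): centre of the slot floor of the other holder, 95 mm further from the bottle
- spray_cap (a joint): travel of the bottle's sprung spray cap in m: 0 up, 0.008 fully down; pressed straight down, 1.6 N to start and 4.8 N at the bottom, springs back by itself; counts as pressed beyond 0.0055
- cap_top (a point): centre of the cap's top (cap 29 mm across, with a short nozzle that points along the stand's -x at the coupon); moves with the cap
- coupon_a: glass coupon, 40 wide (x) x 6 thick (y) x 75 mm tall (z), 30 to 65 g, standing on its frosted end (24 mm, same look from both faces; the rest clear, dark cell inside). Origin: middle of the frosted end's edge; z points to the cell end, y out of the label face. A notch 9 (x) x 10 mm (z) is cut in its corner at -x. In either slot; the two labels face different sides
- coupon_b: glass coupon, 40 wide (x) x 6 thick (y) x 75 mm tall (z), 30 to 65 g, standing on its frosted end (24 mm, same look from both faces; the rest clear, dark cell inside). Origin: middle of the frosted end's edge; z points to the cell end, y out of the label face. A notch 9 (x) x 10 mm (z) is cut in its corner at -x. In either slot; the two labels face different sides
- coupon_a_label (a point): centre of coupon_a's dark dot code (8 mm square, hidden in the slot at the start) on the label face, 9 mm from the frosted end's edge, mid-width
- coupon_b_label (a point): the same point on coupon_b
- code_reader: fixed bench code reader: dark base plate 125 x 90 x 8 mm, a 16 mm steel column 66 mm behind the lens axis (its +x) and a grey head 46 x 40 mm that looks straight down; top at 218 mm. Origin on the bench below the lens; its front (-x) is open
- reader_lens (a point): centre of the lens, on the head's underside, 170 mm above the bench; it looks down
- tip_tin: bystander: small round tin, 33 mm across, 16 mm high
- brass_wool_pot: bystander: black pot of brass wool, 62 mm across, 35 mm high
- side_cutters: bystander: side cutters with blue grips, 132 mm long, 14 mm high, lying flat
There are look-alikes about, which are no part of the job. Leave any brown or red look-alike of the coupon_a alone.

How it is judged:
By the outcome, as a careful person would: the job done as asked, in the order asked, and still so for the second after the job is handed in, while the arm keeps its last pose, push and grip.
It also fails if it takes over 54 s, if anything falls off the work surface, if the arm or the gripper's body presses on something with over 40 N, if the wrist force passes 120 N, or if a joint passes its speed limit or range.

## Working session

There is one attempt and no reset: what is moved stays moved. The work goes in short steps, Python scripts to look and compute and a tool call to move; the robot and the scene stay as the last step left them, time stands still between calls to the robot, and variables do not carry over. Pictures are saved under pics/ and viewed, at most 10 in all, crops included, and the job is handed in when it is done.

Besides the shell and the picture viewer there is one more tool, called as a command line: name --argument value ..., lists and objects as JSON in quotes. step_arm: Moves the arm, as the interface text tells. Its arguments: {"type":"object","properties":{"plan":{"type":"array"}},"required":["plan"]}

```bash
mkdir -p pics
cat > h.py <<'E'
from cell import env
import numpy as np, cv2
def ray(cam,u,v,c=None):
    c=c or env.get_calibration(cam);K=np.array(c["K"]);E=np.array(c["extrinsics"])
    d=np.linalg.inv(K)@[u,v,1];d=np.array([d[0],-d[1],-d[2]])
    R=E[:3,:3];return -R.T@E[:3,3],R.T@d
def onz(cam,u,v,z,c=None):
    o,d=ray(cam,u,v,c);return o+d*(z-o[2])/d[2]
def proj(cam,p,c=None):
    c=c or env.get_calibration(cam);q=np.array(c["extrinsics"])@np.r_[p,1];k=np.array(c["K"])@[q[0],-q[1],-q[2]];return k[:2]/k[2]
E
python3 - <<'E'
from h import *
ims=[env.read_camera(n) for n in("scene","top","wrist")]
for n,i in zip(("scene","top","wrist"),ims): cv2.imwrite(f"pics/{n}.png",i);c=env.get_calibration(n);print(n,np.round(c["K"],1).tolist(),np.round(ray(n,256,192,c),2).tolist(),[k for k in c])
cv2.imwrite("pics/st.png",cv2.resize(np.hstack(ims[:2]),(800,300)))
print(env.state(),env.tcp_to_grasp)
E
```

```text
scene [[420.2, 0.0, 257.5], [0.0, 420.2, 198.7], [0.0, 0.0, 1.0]] [[19.79, -441.44, 752.84], [0.54, 0.55, -0.64]] ['K', 'extrinsics']
top [[360.3, 0.0, 249.3], [0.0, 360.3, 193.0], [0.0, 0.0, 1.0]] [[347.5, 84.62, 935.52], [0.23, 0.0, -0.97]] ['K', 'extrinsics']
wrist [[309.6, 0.0, 258.1], [0.0, 309.6, 190.3], [0.0, 0.0, 1.0]] [[86.75, 623.83, 385.19], [0.25, -0.07, -0.97]] ['K', 'extrinsics']
{'t': 0.15, 'joints': array([ 1.21241373e+00,  4.91430927e-01,  1.55928528e+00, -4.07094435e-06,
        1.09168606e+00, -1.05622633e-01]), 'qvel': array([-9.67654029e-04, -1.90465779e-03, -1.68684757e-03, -2.33538074e-03,
       -4.79307333e-05,  1.17994059e-03]), 'tau': array([ 1.92779931e-03, -6.12895560e+01, -2.58275700e+01,  6.92386064e-02,
        4.73245606e-02, -9.71635018e-05]), 'eef_pos': array([156.23410187, 604.99147879, 214.19820429]), 'tcp_rot': array([-3.14078718e+00, -8.17629349e-05,  2.88883453e+00]), 'ft_force': array([-0.3929882 ,  0.04461874, -0.55230445]), 'moment': array([ 0.01569657, -0.08147936, -0.04107647]), 'grip_force': 0.0, 'opening': 0.9985595419265305} 18.8
```

View pics/scene.png

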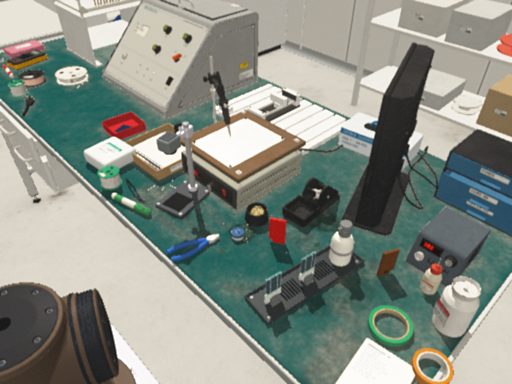

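View pics/top.png

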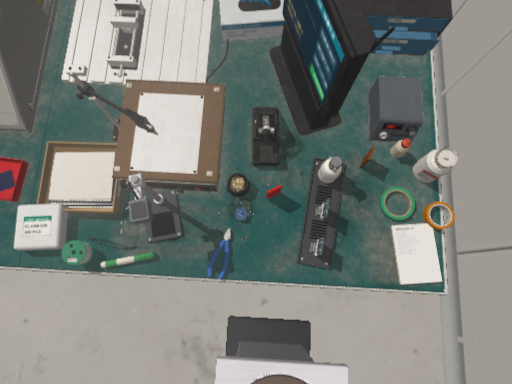

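The scene shows the rinse stand with its bottle at (342,243), the wash coupon at (307,268) and the spare at (273,290). In the top view these are at (332,163), (323,208) and (318,245). The code reader is near (185,165) in scene and (155,210) in top. Look-alikes are the red coupon (scene 278,231 / top 274,191) and the brown one (scene 388,262 / top 368,155). I choose the clear coupon next to the white bottle on the tray.

Run:
```python
from h import *
s=cv2.imread("pics/scene.png");t=cv2.imread("pics/top.png")
def cr(i,x,y,w,h,f=None): return cv2.resize(i[y:y+h,x:x+w],(400,300),interpolation=cv2.INTER_CUBIC)
a=np.vstack([np.hstack([cr(s,240,215,128,96),cr(t,270,155,160,120)]),np.hstack([cr(s,140,115,128,96),cr(t,100,160,120,90)])])
cv2.imwrite("pics/crops.png",a)
for n,u,v,z in[("cap",332,163,119),("tray near",318,265,10),("tray far",325,165,10),("base",162,215,8)]:print(n,onz("top",u,v,z))
print(onz("scene",183,200,8))
```

```text
cap [617.43624894 -90.39826134 119.        ]
tray near [382.73432813 -80.27930538  10.        ]
tray far [646.83046311 -95.1010902   10.        ]
base [487.71212367 327.10012055   8.        ]
[480.99415251 319.72192328   8.        ]
```

View pics/crops.png

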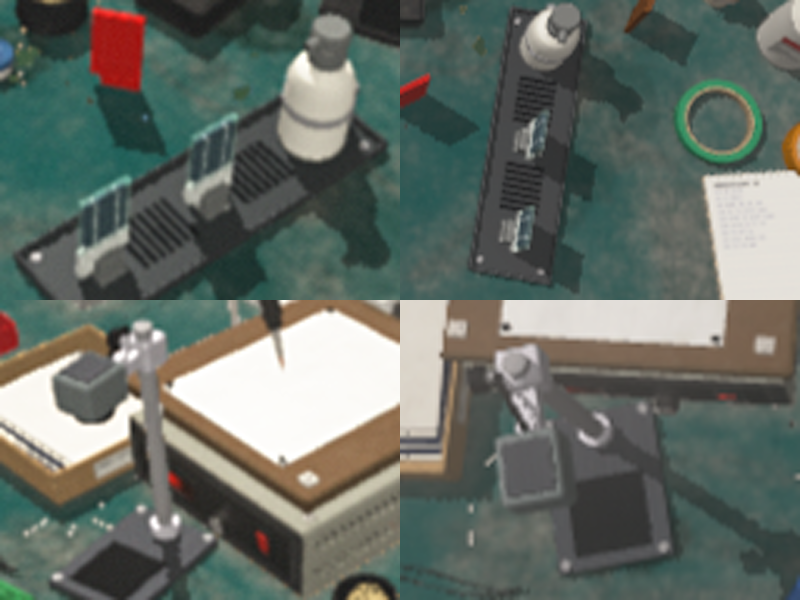

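The crops show the stand (bottle at the far end) and the reader: column base at about top (159,198), head at about (139,210). The notch needs a closer look, so I'll enlarge both coupons and refine the tray and base corners.

Run:
```python
from h import *
s=cv2.imread("pics/scene.png")
a=np.hstack([cv2.resize(s[y:y+48,x:x+40],(400,480),interpolation=cv2.INTER_CUBIC) for x,y in((290,246),(256,268))])
cv2.imwrite("pics/notch.png",a)
T=lambda p,z:np.round(onz("top",*p,z)[:2],1)
print("tray",[T(p,10) for p in((298,263),(329.4,268),(315.4,158.4),(346,161))])
print("screws near/far",[T(p,5) for p in((303,261),(325,264.5),(318,161))])
print("cap top",T((335.5,162.2),119))
print("base screws",[T(p,8) for p in((172.6,192.4),(178,234.4),(149.5,240))],"col",T((158.8,198.4),8),"headtop",T((139,210),200),T((139,210),218))
# head top centre triangulate: scene crop (88,372)/3.125+(140,115-96)
o1,d1=ray("scene",140+92/3.125,115+68/3.125);o2,d2=ray("top",100+130/3.333,160+166/3.333)
k=np.linalg.lstsq(np.c_[d1,-d2],o2-o1,rcond=None)[0];print("headtop tri",o1+d1*k[0],o2+d2*k[1])
o1,d1=ray("scene",140+330-330+143/3.125,115+27/3.125);o2,d2=ray("top",100+117/3.333,160+66/3.333)
k=np.linalg.lstsq(np.c_[d1,-d2],o2-o1,rcond=None)[0];print("coltop tri",o1+d1*k[0],o2+d2*k[1])
o1,d1=ray("scene",240+332/3.125,215+24/3.125);o2,d2=ray("top",335.5,162.2)
k=np.linalg.lstsq(np.c_[d1,-d2],o2-o1,rcond=None)[0];print("cap tri",o1+d1*k[0],o2+d2*k[1])
```

```text
tray [array([384.8, -29.9]), array([ 377. , -108.9]), array([664. , -69.2]), array([ 661.2, -151.2])]
screws near/far [array([390.7, -43.1]), array([385.2, -98.8]), array([658.7, -77.1])]
cap top [619.9 -98.6]
base screws [array([549.5, 305.8]), array([439.7, 280.2]), array([421.2, 352. ])] col [531.3 340.5] headtop [466.5 325.8] [463.5 319.9]
headtop tri [467.81314659 318.98296138 214.61605472] [464.47606616 321.04437167 214.75065768]
coltop tri [527.57222094 333.95359602 220.02747535] [525.55234531 335.24078607 219.97570802]
cap tri [ 623.51378299 -101.62726175  121.15819887] [619.79538228 -98.59280981 119.23675305]
```

View pics/notch.png

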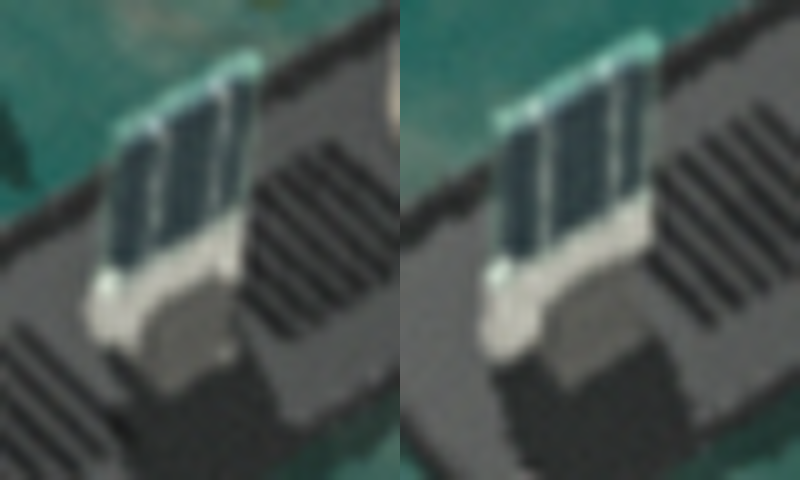

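The crop shows the wash coupon (left) and the spare (right). The lower corners are too coarse here to tell, so I'll settle the notch with the wrist camera on the way.

step_arm --plan '[[[0,0,-42,0,-1],[0,0,-90,7,-1],[-30,-26,-90,14,-1],[-60,-53,-90,21,-1],[-90,-80,-90,28,-1],[-120,-106,-90,35,-1],[-150,-133,-90,42,-1],[-180,-159,-90,49,-1]]]'

```text
t: 0.82
eef_pos: [291.2, 404.3, 304.6]
tcp_rot: [-3.142, 0.0, 2.028]
ft_force: [1.2, -0.6, -0.4]
opening: 0.495
grip_force: 0.0
```

```bash
cat >> h.py <<'E'
def go(tgt,yaw=None):
    s=env.state();r=s["tcp_rot"];from scipy.spatial.transform import Rotation as Ro
    R=Ro.from_euler("xyz",r).as_matrix();d=R.T@(np.array(tgt)-s["eef_pos"])
    print("t",round(s["t"],2),"pos",np.round(s["eef_pos"],1),"rot",np.round(r,3),"q",np.round(s["joints"],2),"F",np.round(s["ft_force"],1),"op",round(s["opening"],3),"grip",round(s["grip_force"],1))
    print("shift",np.round(d,1),"turn",None if yaw is None else round(np.degrees((r[2]-yaw+np.pi)%(2*np.pi)-np.pi),1))
E
python3 -c "
from h import *;go((535,44,150),1.428)"
```

```text
t 0.82 pos [291.2 404.3 304.6] rot [-3.142  0.     2.028] q [ 0.81  0.22  1.73 -0.    1.19  0.36] F [ 1.2 -0.6 -0.4] op 0.495 grip 0.0
shift [-430.9   59.7  154.6] turn 34.4
```

step_arm --plan '[[[-40,5,0,7,-1],[-80,11,0,14,-1],[-120,17,0,21,-1],[-160,22,0,28,-1],[-200,28,0,34.4,-1],[-240,33,0,34.4,-1],[-280,39,10,34.4,-1],[-320,44,30,34.4,-1]]]'

```text
t: 1.48
eef_pos: [473.0, 140.0, 277.2]
tcp_rot: [3.138, -0.001, 1.433]
ft_force: [0.4, 0.9, -0.4]
opening: 0.007
grip_force: 0.0
```

```bash
python3 -c "
from h import *;go((535,44,150),1.428)"
```

```text
t 1.48 pos [473.  140.  277.2] rot [ 3.138e+00 -1.000e-03  1.433e+00] q [0.15 0.24 1.79 0.   1.12 0.29] F [ 0.4  0.9 -0.4] op 0.007 grip 0.0
shift [-86.7  74.2 127.4] turn 0.3
```

step_arm --plan '[[[-20,18,30,0.3,-1],[-40,36,60,0.3,-1],[-60,52,90,0.3,-1],[-86,74,120,0.3,-1],[-86,74,125,0.3,-1],[-86,74,125,0.3,-1]]]'

```text
t: 1.98
eef_pos: [532.4, 45.5, 148.8]
tcp_rot: [-3.137, 0.0, 1.426]
ft_force: [-0.3, -0.5, 0.0]
opening: 0.008
grip_force: 0.0
```

Run:
```python
from h import *
go((621,-100,150),1.428)
c=env.get_calibration("wrist");i=env.read_camera("wrist");cv2.imwrite("pics/w1.png",i)
p=proj("wrist",(517,-85,30),c);print(p, [proj("wrist",q,c) for q in((621,-100,119),(423,-72,30))])
x,y=np.int32(p);x0,y0=max(0,x-30),max(0,y-30)
cc=cv2.resize(i[y0:y0+60,x0:x0+60],(300,300),interpolation=cv2.INTER_CUBIC)
cv2.imwrite("pics/w1b.png",np.hstack([cv2.resize(i,(400,300)),cc]))
cv2.imwrite("pics/w1c.png",cv2.resize(i[:,:],(800,600),interpolation=cv2.INTER_CUBIC))
```

```text
t 1.98 pos [532.4  45.5 148.8] rot [-3.137  0.     1.426] q [-0.04  0.45  1.85  0.    0.85  0.11] F [-0.3 -0.5  0. ] op 0.008 grip 0.0
shift [-131.1  108.7   -1.6] turn -0.1
[262.13609965 304.65526415] [array([395.4581207 , 373.48735972]), array([173.86933088, 305.06730264])]
```

View pics/w1c.png

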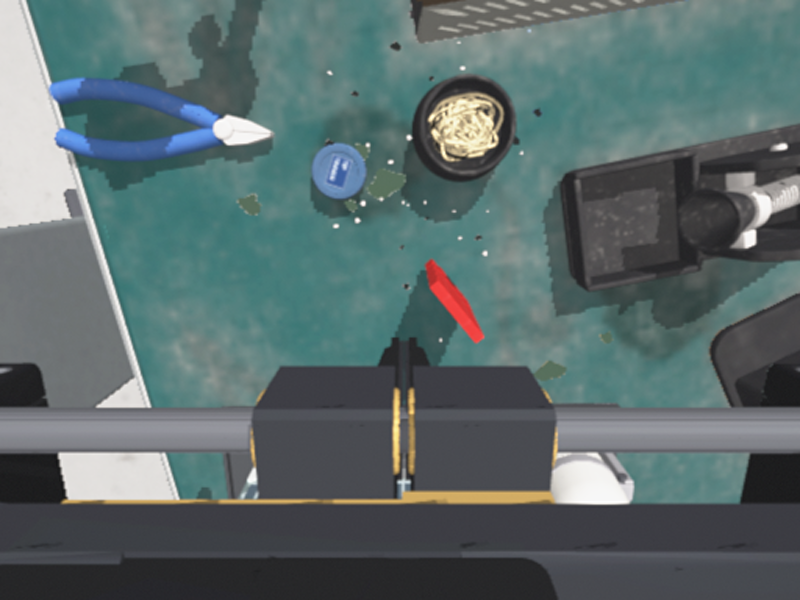

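The wrist picture looks straight down past the fingers; the red coupon is at (455,300), the pot at (465,125) and the bottle is mostly hidden at (590,490). The notch can't be judged from here. The scene camera will show it clearly once the coupon is lifted, and the joint ranges allow only this grasp yaw anyway. I press the cap first.

step_arm --plan '[[[-33,27,0,0,-1],[-66,54,0,0,-1],[-98,81,0,0,-1],[-131,109,0,0,-1],[-131,109,0,0,-1],[-131,109,10,0,-1],[-131,109,20,0,-1],[-131,109,20,0,-1]]]'

```text
t: 2.7
eef_pos: [620.6, -96.4, 129.4]
tcp_rot: [-3.139, -0.001, 1.43]
ft_force: [0.6, 0.7, -0.2]
opening: 0.007
grip_force: 0.0
```

Run:
```python
from h import *
go((621,-100,119),1.428)
i=env.read_camera("scene");j=env.read_camera("top")
a=np.hstack([cv2.resize(i[190:290,270:400],(400,308),interpolation=cv2.INTER_CUBIC),cv2.resize(j[120:220,270:400],(400,308),interpolation=cv2.INTER_CUBIC)])
cv2.imwrite("pics/cap.png",a)
```

```text
t 2.7 pos [620.6 -96.4 129.4] rot [-3.139e+00 -1.000e-03  1.430e+00] q [-0.26  0.59  1.64  0.    0.92 -0.12] F [ 0.6  0.7 -0.2] op 0.007 grip 0.0
shift [-3.5  1.  10.4] turn 0.1
```

View pics/cap.png

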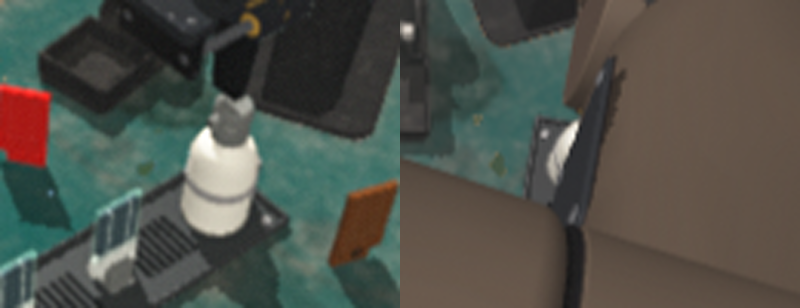

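The shut fingertips are right above the cap, at about (235,95) in the crop's left half. I press down in small rows.

step_arm --plan '[[[-3,1,5,0,-1],[-3,1,9,0,-1],[-3,1,12,0,-1],[-3,1,14,0,-1],[-3,1,16,0,-1],[-3,1,17,0,-1],[-3,1,17,0,-1]]]'

```text
t: 3.38
eef_pos: [622.6, -101.5, 114.0]
tcp_rot: [-3.141, -0.0, 1.428]
ft_force: [-0.8, 2.6, 3.4]
opening: 0.003
grip_force: 1.8
```

step_arm --plan '[[[0,0,2,0,-1],[0,0,3.5,0,-1],[0,0,4.5,0,-1],[0,0,4.5,0,-1],[0,0,4.5,0,-1]]]'

```text
t: 3.8
eef_pos: [622.8, -101.6, 111.1]
tcp_rot: [3.14, -0.0, 1.428]
ft_force: [-5.6, 3.6, 16.6]
opening: 0.004
grip_force: 8.6
```

The cap is bottomed out: 16.6 N, well past the 4.8 N needed at full travel. I release and localise the coupon's top edge.

step_arm --plan '[[[0,0,-8,0,-1],[0,0,-20,0,-1],[0,0,-40,0,-0.3],[0,0,-60,0,-0.3]]]'

```text
t: 4.13
eef_pos: [622.5, -101.9, 170.2]
tcp_rot: [-3.141, 0.0, 1.428]
ft_force: [-0.7, -0.6, -0.5]
opening: 0.096
grip_force: 0.0
```

Run:
```python
from h import *
i=env.read_camera("scene")
for p in((301,259),(316.2,252)):print(onz("scene",*p,83))
# spare, same reading
for p in((256+9.8,268+12),(256+26,268+3)):print(onz("scene",*p,83))
cv2.imwrite("pics/cap2.png",cv2.resize(i[200:290,250:370],(800,600),interpolation=cv2.INTER_CUBIC))
go((517,-85,150),1.428)
```

```text
[500.81132925 -82.73885071  83.        ]
[539.35597446 -92.03054993  83.        ]
[407.83197163 -71.05763015  83.        ]
[448.200924   -77.49489469  83.        ]
t 4.18 pos [ 624.  -102.3  174.5] rot [3.137e+00 1.000e-03 1.428e+00] q [-0.27  0.54  1.59 -0.    1.01 -0.12] F [ 1.3 -0.2  4.3] op 0.131 grip 0.0
shift [   1.9 -108.5   24. ] turn -0.0
```

View pics/cap2.png

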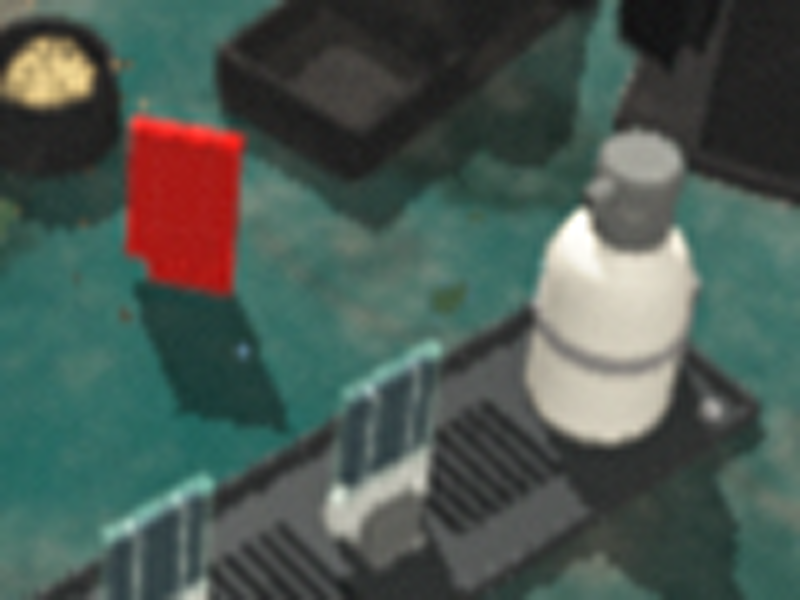

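The cap is back up, its top at (640,150) in this crop. The wash coupon's lower-left corner is at about (335,530) and its lower right at about (420,545). I predict where a full or notched corner should appear.

Run:
```python
from h import *
ux=np.array([.99,-.141,0]);uy=np.array([.141,.99,0])
for n,C,k,o in(("wash",np.array([519.5,-87,0]),6.667,(250,200)),("spare",np.array([427,-74,0]),10,(256-40,268))):
  for s in(-20,-11,11,20):
    print(n,s,[np.round((proj("scene",C+s*ux-3*uy+[0,0,z])-o)*k).tolist() for z in(8,18,32,83)])
```

```text
wash -20 [[330.0, 554.0], [332.0, 535.0], [335.0, 508.0], [347.0, 404.0]]
wash -11 [[351.0, 541.0], [353.0, 522.0], [356.0, 495.0], [369.0, 391.0]]
wash 11 [[400.0, 511.0], [403.0, 492.0], [407.0, 465.0], [421.0, 361.0]]
wash 20 [[420.0, 499.0], [423.0, 480.0], [427.0, 453.0], [442.0, 349.0]]
spare -20 [[497.0, 357.0], [498.0, 328.0], [500.0, 288.0], [505.0, 132.0]]
spare -11 [[531.0, 336.0], [532.0, 308.0], [534.0, 267.0], [541.0, 111.0]]
spare 11 [[613.0, 286.0], [615.0, 258.0], [617.0, 217.0], [627.0, 61.0]]
spare 20 [[646.0, 267.0], [648.0, 238.0], [651.0, 197.0], [662.0, 41.0]]
```

Wash: the left corner matches a notched one (ends near row 535), so the notch is at the stand's -x and its label faces +y. Spare: the left corner is full (row 357), so its notch is on the right. That agrees with the labels facing different sides. Next I go above the wash coupon.

step_arm --plan '[[[1,-40,0,0,0.3],[1,-75,0,0,0.3],[1,-105,0,0,0.3],[1,-105,10,0,0.3],[1,-105,20,0,0.3],[1,-105,30,0,0.3],[1,-105,30,0,0.3],[1,-105,30,0,0.3]]]'

```text
t: 4.85
eef_pos: [519.4, -85.8, 138.6]
tcp_rot: [-3.14, -0.0, 1.428]
ft_force: [0.6, 0.1, -0.4]
opening: 0.638
grip_force: 0.0
```

Run:
```python
from h import *
go((518.4,-90,71),1.428)
i=env.read_camera("scene");cv2.imwrite("pics/ab.png",cv2.resize(i[170:290,240:400],(800,600),interpolation=cv2.INTER_CUBIC))
```

```text
t 4.85 pos [519.4 -85.8 138.6] rot [-3.14  -0.     1.428] q [-0.29  0.45  1.88  0.    0.81 -0.15] F [ 0.6  0.1 -0.4] op 0.638 grip 0.0
shift [-4.3 -0.3 67.6] turn -0.0
```

View pics/ab.png

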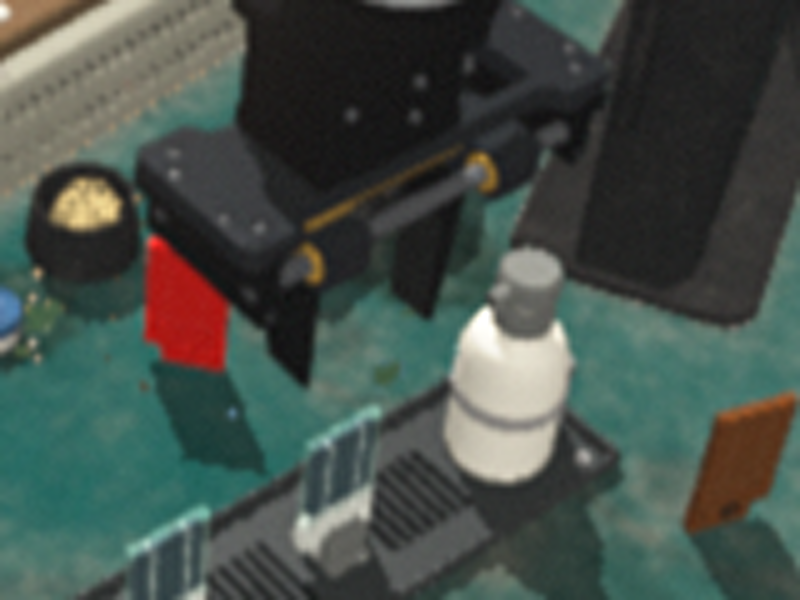

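The open fingers (tips at (305,383) and (432,318) in this crop) straddle the coupon below at (342,440). I descend and grip.

step_arm --plan '[[[-4,0,20,0,0.3],[-4,0,40,0,0.3],[-4,0,58,0,0.3],[-4,0,67.5,0,0.3],[-4,0,67.5,0,0.3],[-4,0,67.5,0,0.0],[-4,0,67.5,0,-0.5],[-4,0,67.5,0,-1]]]'

```text
t: 5.57
eef_pos: [518.9, -89.8, 73.1]
tcp_rot: [3.14, 0.0, 1.428]
ft_force: [-0.5, -0.1, -0.1]
opening: 0.499
grip_force: 0.0
```

step_arm --plan '[[[0,0,0,0,-1],[0,0,0,0,-1],[0,0,0,0,-1]]]'

```text
t: 5.82
eef_pos: [518.8, -89.8, 72.8]
tcp_rot: [3.14, 0.0, 1.428]
ft_force: [0.8, 0.4, 5.1]
opening: 0.411
grip_force: 30.0
```

Gripped (30 N at 39 mm). Lift and inspect.

step_arm --plan '[[[0,0,-10,0,-1],[0,0,-25,0,-1],[0,0,-50,0,-1],[0,0,-80,0,-1],[0,0,-100,0,-1],[0,0,-100,0,-1]]]'

```text
t: 6.32
eef_pos: [519.7, -90.0, 176.5]
tcp_rot: [3.135, 0.001, 1.428]
ft_force: [0.5, 0.9, -0.5]
opening: 0.412
grip_force: 30.0
```

Run:
```python
from h import *
go((518.4,-90,100),1.428)
i=env.read_camera("scene");cv2.imwrite("pics/lift.png",i);cv2.imwrite("pics/lift2.png",np.hstack([cv2.resize(i[130:310,240:400],(533,600),interpolation=cv2.INTER_CUBIC),cv2.resize(i[205:265,280:305+0],(250,600),interpolation=cv2.INTER_CUBIC)]))
p=np.array([518.8,-87,103]);print([proj("scene",p+[s*.99,-s*.141,z]) for s in(-20,20) for z in(0,75)])
```

```text
t 6.32 pos [519.7 -90.  176.5] rot [3.135e+00 1.000e-03 1.428e+00] q [-0.3   0.4   1.85  0.    0.89 -0.15] F [ 0.5  0.9 -0.5] op 0.412 grip 30.0
shift [-0.1 -1.7 76.5] turn 0.0
[array([301.66839654, 253.3850489 ]), array([304.59680304, 227.42527209]), array([316.09868247, 245.19514923]), array([319.79892601, 219.31841478])]
```

View pics/lift2.png

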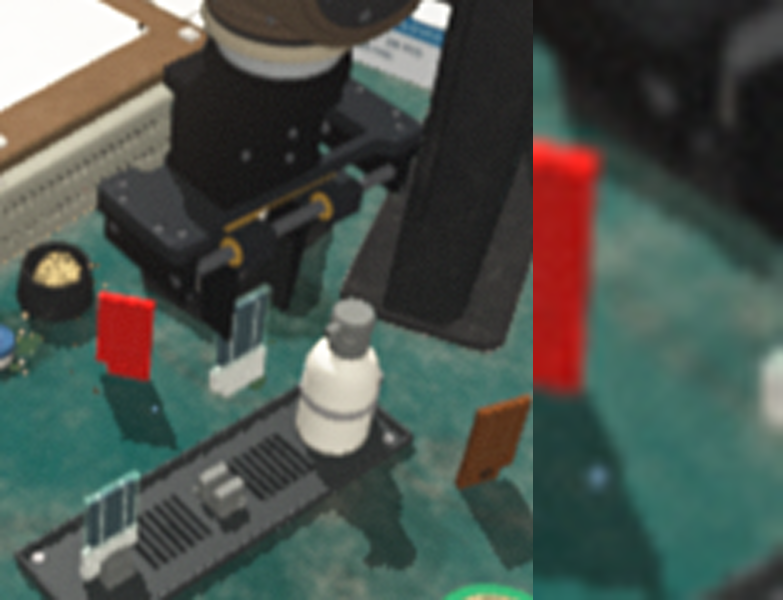

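The coupon is lifted, hanging at (240,340) in this crop, with the holder empty at (220,490). The -y face shows no dark code on its frosted end. I check the notch side and the code's absence numerically, and plan the pivot.

Run:
```python
from h import *
i=cv2.cvtColor(cv2.imread("pics/lift.png"),cv2.COLOR_BGR2GRAY)
print("cols 300..322");
for r in range(232,254):print(r,*["%3d"%v for v in i[r,300:323]])
# holder extents, scene crop -> z=23 top face corners roughly
for p in((240+200*.3,130+475*.3),(240+222*.3,130+462*.3),(240+245*.3,130+487*.3),(240+225*.3,130+500*.3)):print(onz("scene",*p,23))
```

```text
cols 300..322
232  96  92  73  72  85  70  59  49  59  97  81  66  63  62  68  85  87  78  98 108  91  85  84
233 109 106  97  97  93  73  64  60  77 113  82  62  63  61  67  85  93 114 148 129  99  92  93
234 107 109 109 109 103  78  63  62  77 111  79  60  62  63  79 108 128 161 187 160 110  93  94
235 110 109 114 115 111  78  63  62  80 109  79  62  67  82 111 148 165 186 192 160 110  95  96
236 108 116 114 119 115  78  62  61  77 111  79  72 101 132 158 178 184 192 186 150 105  92  96
237 104 107 112 117 109  74  61  59  78 111 100 115 153 170 178 184 187 190 182 137 103  93  91
238  96  99 101 106 100  72  57  69  95 133 151 165 184 186 184 187 187 188 180 133  99  97  93
239  92  91  90 101 117 117  94 104 137 163 181 185 187 187 185 188 188 189 181 125  98  96  98
240  92  91  97 126 175 198 160 157 171 179 186 189 187 186 187 187 189 190 181 124  92  97 100
241  93  97 114 167 193 199 181 183 183 185 187 186 185 187 192 187 190 193 180 123  98  99  99
242  95  95 116 175 186 189 185 186 185 187 187 185 185 187 192 189 187 181 157 106  97  96  97
243  93  93 117 165 175 185 18
[... 495 characters left out ...]
24 106 101  99 101 102 102 100  97  92  93  95  99
249 103 107 112 115 111 105 112 123 122 112 104  99  98  96  99  99 103 105 102 100  94  89  90
250  98 105 109 112 109 105 104 108 103  98  98 100  97  97  97 101 106 109 106  98  89  75  63
251  99 100 105 104 108 109 108 107 102 101 102 105 103  97 103 104 107 111 104  85  68  54  49
252  95  97  98  99 106 110 112 107 102  98  99 102 105 103 105 102  94  92  76  61  50  48  47
253  95  98  98  97  97 102 105 105 101  93  96  99 105 106 101  92  75  63  55  54  50  51  59
[512.49182386 -75.45715259  23.        ]
[531.638368   -78.21495016  23.        ]
[ 526.47693034 -102.78430609   23.        ]
[ 508.65301718 -100.75616469   23.        ]
```

The notch is clearly at the -x corner: the left bottom ends about 3–4 px above the bottom-edge line, the right corner is full, and no code shows on the -y face. So the label faces +y, which is tool +x. 

The tool only turns about its own z, so I level the coupon by swinging it in the pads, with the frosted end hooked on the empty holder's +y top edge.

step_arm --plan '[[[20.5,0,0,0,-1],[20.5,0,40,0,-1],[20.5,0,75,0,-1],[20.5,0,95,0,-1],[20.5,0,95,0,-1],[20.5,0,95,0,-1]]]'

```text
t: 6.87
eef_pos: [520.6, -69.2, 76.2]
tcp_rot: [-3.138, -0.0, 1.428]
ft_force: [0.2, -0.2, -0.2]
opening: 0.409
grip_force: 30.0
```

Run:
```python
from h import *
go((522.2,-69.8,82),1.428)
```

```text
t 6.87 pos [520.6 -69.2  76.2] rot [-3.138 -0.     1.428] q [-0.26  0.54  1.94  0.    0.66 -0.12] F [ 0.2 -0.2 -0.2] op 0.409 grip 30.0
shift [-0.3  1.7 -5.8] turn -0.0
```

step_arm --plan '[[[0,1.5,-6,0,-1],[-8,1.5,-6,0,-1],[-15,1.5,-5,0,-1],[-23,1.5,-4.5,0,-1],[-31,1.5,-2,0,-1],[-38,1.5,1,0,-1],[-38,1.5,1,0,-1]]]'

```text
t: 7.45
eef_pos: [517.0, -108.7, 75.7]
tcp_rot: [-3.141, -0.0, 1.426]
ft_force: [0.8, 1.6, 0.9]
opening: 0.417
grip_force: 30.0
```

Run:
```python
from h import *
go((520.6,-69.2,76.2),1.428)
i=env.read_camera("scene");cv2.imwrite("pics/p30.png",i)
g=cv2.cvtColor(i,cv2.COLOR_BGR2GRAY)
for r in range(248,284):print(r,*["%3d"%v for v in g[r,292:322]])
```

```text
t 7.45 pos [ 517.  -108.7   75.7] rot [-3.141 -0.     1.426] q [-0.33  0.55  1.93  0.    0.66 -0.19] F [0.8 1.6 0.9] op 0.417 grip 30.0
shift [39.6 -2.2 -0.5] turn -0.1
248  68  68  65  62  73  99  96  70  62  63  63  60  55  43  34  38  64 105 107 101  78  47  33  35  36  38  36  36  37  37
249  62  69  67  66  67  75  75  65  60  61  60  54  47  41  32  35  60  92  98 106 108  77  41  36  34  35  35  38  35  35
250  52  67  72  66  65  64  60  57  58  51  47  44  37  35  30  37  53  72  77  89 111  99  53  33  34  35  35  33  35  34
251  37  51  64  64  63  61  59  56  52  44  38  36  33  36  43  52  61  69  72  78 101 108  67  36  33  35  36  34  32  35
252  34  36  48  53  57  56  49  45  41  37  33  37  41  47  59  67  73  73  74  77  94 108  77  42  34  34  34  36  36  33
253  29  32  37  40  47  43  42  37  34  33  35  50  61  64  71  75  74  73  71  84 104 107  71  39  32  34  35  34  34  31
254  30  32  33  36  37  36  37  34  29  29  41  60  71  74  77  73  70  54  47  65  89  87  53  34  32  36  37  30  33  35
255  25  27  32  38  37  37  34  29  26  25  49  71  78  77  71
[... 2832 characters left out ...]
  96  94  96  96  99 101  96  95  94  93  92  90  91  84  61  42  47  62  68  62
279  54  71  90  97  96  96  95  89  83  92  91  85  88  91  97  99  96  93  91  93  91  92  92  90  83  65  48  57  76  81
280  61  53  69  88  97  96  98  89  83  79  88  86  86  87  96  95  93  91  94  97 104 102  93  92  92  84  81  78  84  88
281  77  63  55  68  91  98  93  76  62  59  74  85  87  88  94  92  93  96  95 103 113  93  84  92  88  92  91  90  90  90
282  68  77  64  54  71  90  96  82  55  47  55  73  83  92  94  97  96  93  92  85  80  64  66  84  91  92  90  88  88  88
283  49  69  77  60  53  73  92  90  64  46  45  55  74  87  94  98  93  79  62  57  49  45  50  67  88  93  89  89  89  91
```

The view has changed as a tilt would (cell foreshortened, frosted end held at the holder), with only about 2 N side force. I continue the arc.

step_arm --plan '[[[-8,0,4,0,-1],[-14,0,9,0,-1],[-20,0,15,0,-1],[-25,0,22,0,-1],[-29,0,30,0,-1],[-32.5,0,38,0,-1],[-34.5,0,46,0,-1],[-34.5,0,46,0,-1]]]'

```text
t: 8.17
eef_pos: [511.8, -141.6, 28.3]
tcp_rot: [-3.14, -0.001, 1.427]
ft_force: [-1.3, -0.1, 1.9]
opening: 0.413
grip_force: 30.0
```

step_arm --plan '[[[0,0,3,0,-1],[-1,0,6,0,-1],[-1,0,8,0,-1],[-1,0,8,0,-1]]]'

```text
t: 8.5
eef_pos: [512.3, -142.2, 21.9]
tcp_rot: [-3.142, -0.0, 1.428]
ft_force: [-0.4, -0.2, 1.2]
opening: 0.412
grip_force: 30.0
```

step_arm --plan '[[[0,0,-20,0,-1],[0,0,-50,0,-1],[0,0,-80,0,-1],[0,0,-100,0,-1],[0,0,-100,0,-1],[0,0,-100,0,-1]]]'

```text
t: 9.0
eef_pos: [512.5, -142.3, 122.9]
tcp_rot: [3.139, 0.0, 1.428]
ft_force: [0.1, -0.1, -0.7]
opening: 0.412
grip_force: 30.0
```

Run:
```python
from h import *
import json
go((512,-142,120),1.428)
c=env.get_calibration("wrist");w=env.read_camera("wrist");i=env.read_camera("scene")
cv2.imwrite("pics/w2.png",w);cv2.imwrite("pics/s2.png",i)
st=env.state();np.save("c2.npy",dict(E=c["extrinsics"],K=c["K"],p=st["eef_pos"]),allow_pickle=True)
p=st["eef_pos"];uy=np.array([.142,.99,0]);ux=np.array([.99,-.142,0])
q=proj("wrist",p+62*uy+[0,0,6],c);s=proj("scene",p+30*uy+[0,0,6]);print(q,s)
def crop(im,q,h):
    x,y=np.int32(q);x=min(max(x,h),512-h);y=min(max(y,h),384-h);print("crop0",x-h,y-h)
    return cv2.resize(im[y-h:y+h,x-h:x+h],(400,400),interpolation=cv2.INTER_CUBIC)
cv2.imwrite("pics/lev.png",np.hstack([crop(w,q,80),crop(i,s,25)]))
```

```text
t 9.0 pos [ 512.5 -142.3  122.9] rot [3.139 0.    1.428] q [-0.4   0.48  1.89  0.    0.78 -0.25] F [ 0.1 -0.1 -0.7] op 0.412 grip 30.0
shift [ 0.2 -0.6  2.9] turn 0.0
[256.9015538 128.4738276] [318.66544164 248.45834383]
crop0 176 48
crop0 293 223
```

View pics/lev.png

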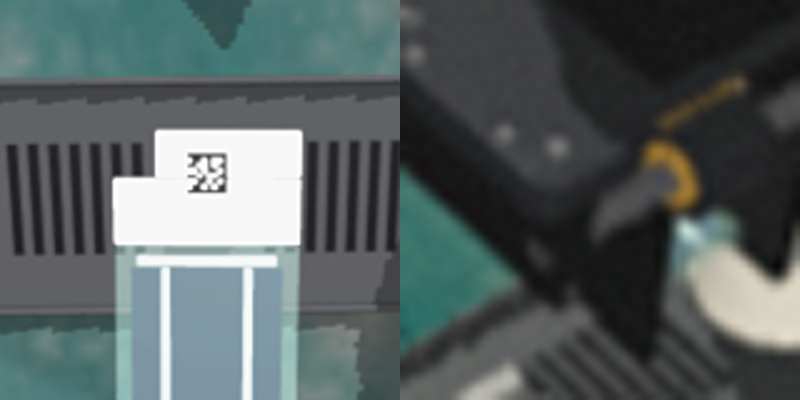

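The label face is up: the code is at crop (207,173) and the notch at lower left with the frosted end up, as expected. I fit the coupon's pose from its known dimensions.

```bash
cat > pnp.py <<'E'
from h import *
def fit(img,K,E,px):
    g=cv2.cvtColor(img,cv2.COLOR_BGR2GRAY)
    obj=np.float64([[20,3,0],[-11,3,0],[-11,3,10],[-20,3,10],[-20,3,24],[20,3,24]])
    pts=np.float32(px).reshape(-1,1,2).copy()
    cv2.cornerSubPix(g,pts,(3,3),(-1,-1),(cv2.TERM_CRITERIA_EPS+cv2.TERM_CRITERIA_COUNT,50,.01))
    ok,rv,tv=cv2.solvePnP(obj,np.float64(pts),np.float64(K),None,flags=cv2.SOLVEPNP_IPPE)
    rv,tv=cv2.solvePnPRefineLM(obj,np.float64(pts),np.float64(K),None,rv,tv)
    e=cv2.projectPoints(obj,rv,tv,np.float64(K),None)[0]-pts
    F=np.diag([1,-1,-1.]);Rw=np.array(E)[:3,:3].T@F@cv2.Rodrigues(rv)[0]
    tw=np.array(E)[:3,:3].T@(F@tv.ravel()-np.array(E)[:3,3])
    print("pts",np.round(pts.reshape(-1,2),1).tolist(),"err",round(float(np.abs(e).max()),2))
    print("coupon axes (cols x,y,z)\n",np.round(Rw,3),"code at",np.round(tw+Rw@[0,3,9],1))
    return Rw,tw
E
python3 - <<'E'
from pnp import *
d=np.load("c2.npy",allow_pickle=True).item()
px=[(a/2.5+176,b/2.5+48) for a,b in((302,130),(155,130),(155,177),(113,178),(113,245),(301,245))]
R,t=fit(cv2.imread("pics/w2.png"),d["K"],d["E"],px)
p=d["p"];print("code rel tcp, along uy/ux/z",(t+R@[0,3,9]-p)@np.array([[.142,.99,0],[.99,-.142,0],[0,0,1]]).T)
print("assuming plane heights: depth from width")
for z in(120,125,129,135):
  print(z,[np.round(np.linalg.norm(onz("wrist",*px[a],z,dict(K=d["K"],extrinsics=d["E"]))-onz("wrist",*px[b],z,dict(K=d["K"],extrinsics=d["E"]))),1) for a,b in((0,1),(4,5),(0,5))])
E
```

```text
pts [[296.29998779296875, 99.69999694824219], [237.6999969482422, 99.5999984741211], [237.3000030517578, 118.30000305175781], [220.89999389648438, 118.5999984741211], [220.8000030517578, 144.60000610351562], [295.8999938964844, 145.0]] err 0.31
coupon axes (cols x,y,z)
 [[ 0.989  0.01  -0.145]
 [-0.143  0.252 -0.957]
 [ 0.027  0.968  0.251]] code at [522.2 -74.8 124.8]
code rel tcp, along uy/ux/z [68.06817664  0.76598554  3.55819651]
assuming plane heights: depth from width
120 [np.float64(31.7), np.float64(42.1), np.float64(24.7)]
125 [np.float64(30.8), np.float64(40.9), np.float64(24.0)]
129 [np.float64(30.1), np.float64(39.9), np.float64(23.5)]
135 [np.float64(29.0), np.float64(38.5), np.float64(22.6)]
```

The small-patch fit says the frosted end is maybe 10–14° low, but its baseline is short. I measure the long side edges for a better tilt.

```bash
cat > tilt.py <<'E'
from pnp import *
def tilt(img,K,E,rows,xl,xr,tcp):
    g=cv2.cvtColor(img,cv2.COLOR_BGR2GRAY).astype(float);gx=np.abs(cv2.Sobel(g,cv2.CV_64F,1,0,ksize=3))
    L=[];Rr=[]
    for r in rows:
        for x0,out in((xl,L),(xr,Rr)):
            a=gx[r,x0-5:x0+6];k=a.argmax();
            if a[k]>60 and 1<=k<=9:
                den=a[k-1]-2*a[k]+a[k+1];out.append((r,x0-5+k+(.5*(a[k-1]-a[k+1])/den if den else 0)))
    n=[]
    for o in(L,Rr):
        o=np.array(o);f=np.polyfit(o[:,0],o[:,1],1)
        for _ in range(3):
            e=np.abs(np.polyval(f,o[:,0])-o[:,1]);f=np.polyfit(*o[e<max(.5,2*np.median(e))].T,1)
        print("edge",len(o),"x@rows",np.polyval(f,[rows[0],rows[-1]]),"res",np.median(e))
        P=[np.linalg.inv(K)@[np.polyval(f,r),r,1] for r in(rows[0],rows[-1])];n.append(np.cross(*P))
    d=np.cross(*n);d=np.array(E)[:3,:3].T@(np.diag([1,-1,-1.])@d);d/=np.linalg.norm(d)
    print("dir",np.round(d,3),"tilt deg",np.degrees(np.arcsin(d[2])))
E
python3 - <<'E'
from tilt import *
d=np.load("c2.npy",allow_pickle=True).item();im=cv2.imread("pics/w2.png")
g=cv2.cvtColor(im,cv2.COLOR_BGR2GRAY)
for r in(125,140,155,175,195,205,215,225,235):print(r,*["%3d"%v for v in g[r,214:232]],"|",*["%3d"%v for v in g[r,286:304]])
tilt(im,d["K"],d["E"],range(120,206),221,296,d["p"])
tilt(im,d["K"],d["E"],range(120,235),221,296,d["p"])
E
```

```text
125  33  36  54  82  98  94 108 238 251 248 247 247 247 247 247 247 247 247 | 247 247 247 247 247 247 247 247 249 253 171  97  74  44  36  39  62  88
140  38  34  38  66  91  94 103 200 251 248 247 247 247 247 247 247 247 247 | 247 247 247 247 247 247 247 247 249 254 135  82  60  37  35  42  71  95
155  97  96  97  97  97  96  96 104 144 174 173 172 172 169 161 153 152 154 | 161 158 162 169 173 174 173 174 171 145 100  96  97  99  97  97  97  97
175  72  72  72  70  71  70  69  78 121 154 155 155 155 154 152 147 147 147 | 148 147 151 159 161 162 162 163 150 111  84  84  84  85  85  86  85  86
195  97  99 100 102 103 106 106 106 139 175 180 177 177 174 163 148 144 144 | 144 145 162 183 184 184 183 181 157 114 110 109 109 112 113 115 116 114
205 100 100 100 101 100 100  98  97 133 170 172 172 175 173 165 148 143 143 | 143 148 166 182 183 184 185 185 161 125 125 126 128 128 128 128 128 129
215  78  76  74  70  68  68  64  69 110 148 155 154 153 153 150 143 140 140 | 141 147 168 183 181 179 179 178 152 101  96 100 102 106 114 116 115 114
225  38  40  40  40  37  42  50  53  61 102 138 151 158 156 151 143 140 140 | 141 150 168 179 179 169 148 113  62  51  49  40  38  39  40  39  40  39
235  39  38  41  52  54  50  45  43  48  98 136 149 159 160 161 160 159 160 | 193 192 189 186 184 168 140 112  58  35  37  46  53  53  46  35  39  38
edge 86 x@rows [220.56121417 222.44984766] res 0.19370510263048857
edge 86 x@rows [296.28287762 293.85916868] res 0.08003881246551714
dir [-0.145 -0.988  0.045] tilt deg 2.580618897978011
edge 115 x@rows [220.58643228 222.90835714] res 0.2086388521813376
edge 115 x@rows [296.24584319 293.15521386] res 0.12176380271097287
dir [-0.145 -0.988  0.059] tilt deg 3.372556981619114
```

Run:
```python
from tilt import *
d=np.load("c2.npy",allow_pickle=True).item();im=cv2.imread("pics/w2.png")
for a,b in((150,218),(150,200),(120,144)):tilt(im,d["K"],d["E"],range(a,b),222,295,d["p"])
g=cv2.cvtColor(im,cv2.COLOR_BGR2GRAY)
# white inner frame lines (cell bars) x positions
for r in(165,185,205,225,240,260):print(r,*["%3d"%v for v in g[r,236:250]],"|",*["%3d"%v for v in g[r,268:282]])
print(g[96:180:1,258].tolist())
print("cam",[np.round(v,2) for v in ray("wrist",256,192,dict(K=d["K"],extrinsics=d["E"]))],d["p"])
```

```text
edge 68 x@rows [221.86360525 222.06787416] res 0.0480014041060457
edge 68 x@rows [295.13499275 293.93245855] res 0.1089533269511378
dir [-0.148 -0.974  0.169] tilt deg 9.731726650370694
edge 50 x@rows [221.81395558 222.08520424] res 0.011366005722976524
edge 50 x@rows [295.26557016 294.06099646] res 0.04776431422112637
dir [-0.151 -0.98   0.131] tilt deg 7.504954594964075
edge 24 x@rows [220.45242265 220.87592079] res 0.052232846045853876
edge 24 x@rows [296.19114266 295.87143476] res 0.03149365977549223
dir [-0.139 -0.983  0.124] tilt deg 7.10782285789193
165 147 147 145 151 213 246 249 241 158 145 148 147 147 147 | 149 149 149 147 152 214 246 249 241 160 146 148 148 148
185 146 145 144 149 212 246 248 243 180 146 146 147 147 147 | 147 147 147 144 153 229 249 248 241 158 145 147 147 147
205 143 143 141 148 210 245 248 241 176 143 143 144 143 143 | 143 143 143 142 168 235 248 247 223 150 141 143 143 143
225 140 141 139 144 209 246 248 242 174 140 140 140 141 140 | 140 141 140 139 165 233 249 245 199 144 139 141 142 141
240  79  79  89 106 116 116 117 117 117 118 117 118 118 118 | 121 122 125 126 129 129 132 133 134 133 132 133 133 132
260  96 110 127 126 125 127 128 130 129 128 126 125 125 125 | 125 124 125 123 122 121 120 120 120 121 120 121 120 119
[97, 97, 97, 138, 241, 250, 248, 247, 247, 247, 247, 249, 255, 157, 110, 213, 253, 252, 252, 252, 249, 232, 197, 170, 197, 214, 252, 244, 112, 220, 252, 248, 247, 247, 247, 247, 247, 247, 247, 247, 247, 247, 247, 247, 247, 247, 247, 247, 248, 251, 193, 153, 153, 168, 228, 249, 247, 247, 219, 155, 148, 149, 150, 149, 149, 149, 149, 148, 148, 149, 148, 148, 147, 147, 147, 147, 147, 147, 147, 148, 147, 147, 147, 147]
cam [array([522.31, -70.38, 293.83]), array([-0.04, -0.26, -0.97])] [ 511.79831465 -142.04030273  121.25518269]
```

Measured within uniform sections, all cues agree on about 8° with the frosted end low, and the pads hold the coupon about 9 mm above the tips. I go back onto the holder and press about 7 mm lower.

step_arm --plan '[[[0,0,40,0,-1],[0,0,75,0,-1],[0,0,92,0,-1],[0,0,99,0,-1],[0,0,102,0,-1],[0,0,104,0,-1],[0,0,106,0,-1],[0,0,106,0,-1]]]'

```text
t: 9.77
eef_pos: [512.5, -142.4, 16.7]
tcp_rot: [3.141, 0.0, 1.428]
ft_force: [-1.3, 0.3, 3.3]
opening: 0.412
grip_force: 30.0
```

step_arm --plan '[[[0,0,1,0,-1],[0,0,2,0,-1],[0,0,2,0,-1]]]'

```text
t: 10.02
eef_pos: [512.7, -142.5, 14.5]
tcp_rot: [3.14, 0.0, 1.428]
ft_force: [-0.7, 0.9, 3.1]
opening: 0.411
grip_force: 30.0
```

step_arm --plan '[[[0,0,-20,0,-1],[0,0,-50,0,-1],[0,0,-80,0,-1],[0,0,-107,0,-1],[0,0,-107,0,-1],[0,0,-107,0,-1],[0,0,-107,0,-1]]]'

```text
t: 10.6
eef_pos: [512.1, -142.2, 120.6]
tcp_rot: [-3.141, -0.0, 1.428]
ft_force: [-0.4, -0.0, -1.0]
opening: 0.414
grip_force: 30.0
```

```bash
cat > look.py <<'E'
from tilt import *
import sys
go((512,-142,120),1.428)
c=env.get_calibration("wrist");p=env.state()["eef_pos"];w=env.read_camera("wrist");cv2.imwrite("pics/w3.png",w)
m=(w.min(2)>225).astype(np.uint8);n,lab,st,ce=cv2.connectedComponentsWithStats(m)
k=1+np.argmax([s[4] if 180<s[0]+s[2]/2<330 else 0 for s in st[1:]]);x,y,ww,h,a=st[k];print("frost box",x,y,ww,h)
b=y+h
for r0,r1,xl,xr in((y+14,y+h-4,x,x+ww),(y+h+5,y+h+72,x+1,x+ww-1),(y+h+5,y+h+54,x+1,x+ww-1)):
    tilt(w,c["K"],c["extrinsics"],range(r0,r1),xl,xr,p)
K,E=c["K"],c["extrinsics"]
# code centre from dark pixels well inside the frosted box
g=cv2.cvtColor(w,cv2.COLOR_BGR2GRAY);sub=g[y+4:y+32,x+25:x+50]<180;ys,xs=np.nonzero(sub)
u=x+25+(xs.min()+xs.max())/2;v=y+4+(ys.min()+ys.max())/2
print("code px",u,v,"size",np.ptp(xs)+1,np.ptp(ys)+1)
for dz in(3,5,7,9,11):
    q=onz("wrist",u,v,p[2]+dz,c)-p;e=[onz("wrist",X,y+20,p[2]+dz,c) for X in(x-.5,x+ww-.5)]
    yw=env.state()["tcp_rot"][2];print("dz",dz,"code rel tool x,y",round(q@[np.cos(yw),np.sin(yw),0],1),round(q@[np.sin(yw),-np.cos(yw),0],1),"width",round(np.linalg.norm(e[1]-e[0]),1))
E
python3 look.py
```

```text
t 10.6 pos [ 512.1 -142.2  120.6] rot [-3.141 -0.     1.428] q [-0.4   0.48  1.89  0.    0.77 -0.25] F [-0.4 -0.  -1. ] op 0.414 grip 30.0
shift [ 0.2 -0.1  0.6] turn -0.0
frost box 217 98 79 49
edge 26 x@rows [215.62000127 217.00134007] res 0.11473575742364517
edge 31 x@rows [295.79683108 295.66268564] res 0.031233640635605298
dir [-0.123 -0.991  0.056] tilt deg 3.2321050273527354
edge 67 x@rows [218.44417019 221.67668112] res 0.07734363354410334
edge 67 x@rows [294.86060247 294.00337302] res 0.10111051572192764
dir [-0.126 -0.992  0.005] tilt deg 0.30227093122299126
edge 49 x@rows [218.41550746 220.83999128] res 0.07840909139207497
edge 49 x@rows [294.984147   294.05654239] res 0.044468500901700736
dir [-0.129 -0.991 -0.026] tilt deg -1.480808303068672
code px 256.0 116.5 size 17 18
dz 3 code rel tool x,y 68.3 -1.2 width 41.8
dz 5 code rel tool x,y 68.3 -1.2 width 41.3
dz 7 code rel tool x,y 68.4 -1.2 width 40.8
dz 9 code rel tool x,y 68.4 -1.2 width 40.3
dz 11 code rel tool x,y 68.5 -1.2 width 39.8
```

The coupon is now level within about 2°, with the code 68.4 mm ahead of the tool axis and the label face about 9.5 mm above the tips. Next I carry it to a pose in front of the reader (lens near (466,322), facing 13.5°).

step_arm --plan '[[[0,0,-30,0,-1],[25,-15,-40,4,-1],[55,-33,-40,10,-1],[90,-54,-40,17,-1],[125,-75,-40,24,-1],[160,-96,-40,31,-1],[195,-117,-40,37,-1],[230,-137,-40,42,-1]]]'

```text
t: 11.32
eef_pos: [413.5, 93.3, 160.1]
tcp_rot: [-3.14, 0.001, 0.697]
ft_force: [0.9, 0.6, -0.3]
opening: 0.409
grip_force: 30.0
```

```bash
python3 -c "
from h import *;go((332,290,150),.236)"
```

```text
t 11.32 pos [413.5  93.3 160.1] rot [-3.14e+00  1.00e-03  6.97e-01] q [0.07 0.29 2.09 0.   0.76 0.94] F [ 0.9  0.6 -0.3] op 0.409 grip 30.0
shift [  63.7 -203.2   10.2] turn 26.4
```

step_arm --plan '[[[12,-36,0,6,-1],[22,-70,0,12,-1],[33,-105,0,18,-1],[44,-140,0,24,-1],[54,-170,0,26.4,-1],[61,-195,0,26.4,-1],[63.7,-203,0,26.4,-1],[63.7,-203,0,26.4,-1]]]'

```text
t: 11.98
eef_pos: [331.2, 289.3, 160.1]
tcp_rot: [3.141, 0.002, 0.245]
ft_force: [1.2, -1.0, -0.2]
opening: 0.409
grip_force: 30.0
```

Run:
```python
from h import *
go((332,290,90),.236)
c=env.get_calibration("wrist");w=env.read_camera("wrist");cv2.imwrite("pics/r1.png",w)
import pickle;pickle.dump((np.array(c["K"]),np.array(c["extrinsics"]),env.state()["eef_pos"]),open("r1.pkl","wb"))
L=np.array([466,322.]);a=.236;ux=np.array([np.cos(a),np.sin(a)]);uy=np.array([-ux[1],ux[0]])
P=lambda x,y,z:np.round(proj("wrist",np.r_[L+x*ux+y*uy,z],c),1).tolist()
print("head top",[P(x,y,218) for x in(-23,23) for y in(-20,20)],"col",P(66,0,220),P(66,0,8))
# bright blobs (screws) + segmentation of top picture
g=cv2.cvtColor(w,cv2.COLOR_BGR2GRAY)
for p in("base corners",):print(p,[P(x,y,8) for x in(-42,82) for y in(-45,45)])
n,lab,st,ce=cv2.connectedComponentsWithStats((g>150).astype(np.uint8))
for k in range(1,n):
    if 3<st[k][4]<800:print(st[k].tolist(),np.round(ce[k],1),np.round(onz("wrist",*ce[k],8,c),1))
```

```text
t 11.98 pos [331.2 289.3 160.1] rot [3.141e+00 2.000e-03 2.450e-01] q [0.57 0.31 2.06 0.   0.78 1.89] F [ 1.2 -1.  -0.2] op 0.409 grip 30.0
shift [ 1.1 -0.5 70.1] turn 0.5
head top [[326.1, -34.0], [199.7, -35.3], [336.9, -224.3], [193.2, -226.1]] col [267.9, -472.5] [260.5, -44.9]
base corners [[304.8, 82.5], [213.7, 81.7], [311.5, -65.3], [209.8, -66.5]]
[172, 0, 9, 14, 40] [175.6   6.5] [471.  404.1   8. ]
[142, 4, 5, 36, 94] [144.3  21.2] [451.6 430.5   8. ]
[198, 6, 13, 11, 35] [204.3  11. ] [473.8 377.4   8. ]
[477, 16, 3, 2, 5] [478.2  16.4] [531.8 126.8   8. ]
[460, 27, 3, 2, 4] [461.   27.2] [519.2 138.7   8. ]
[411, 32, 2, 2, 4] [411.5  32.5] [503.6 182.6   8. ]
[452, 37, 10, 20, 52] [454.8  46.2] [502.5 137.8   8. ]
[476, 41, 3, 4, 8] [476.6  42.8] [510.3 118.7   8. ]
[30, 43, 22, 10, 65] [40.4 47. ] [405.2 524.    8. ]
[471, 46, 9, 10, 24] [474.8  50.6] [503.5 117.5   8. ]
[497, 54, 3, 3, 8] [497.9  54.9] [505.4  94.3   8. ]
[216, 68, 7, 9, 49] [219.   72.2] [424.6 352.7   8. ]
[294, 68, 8, 9, 52] [297.1  72. ] [443.3 278.5   8. ]
[492, 70, 3, 2, 6] [493.   70.5] [491.1  92.7   8. ]
[0, 83, 21, 17, 263] [ 9.9 91.5] [356.5 550.6   8. ]
[407, 82, 26, 33, 498] [419.7  98.7] [448.9 152.5   8. ]
[213, 110, 10, 4, 25] [217.6 111.8] [387.4 346.2   8. ]
[288, 179, 79, 23, 382] [324.6 190.7] [334.5 216.7   8. ]
[281, 229, 10, 9, 53] [286.1 233.2] [276.9 244.    8. ]
[224, 238, 38, 23, 748] [241.8 249. ] [246.2 287.7   8. ]
[333, 253, 7, 49, 178] [336.7 276.5] [238.9 172.4   8. ]
[179, 258, 3, 6, 9] [179.9 260.7] [214.7 353.4   8. ]
[330, 291, 2, 3, 5] [330.4 292.2] [217.3 173.2   8. ]
```

The front base screws agree between the top and wrist views within 3 mm. To refine the lens axis, I take one numeric look at the head top from higher up.

step_arm --plan '[[[0,0,-40,0.5,-1],[5,0,-80,0.5,-1],[12,0,-115,0.5,-1],[20,0,-130,0.5,-1],[20,0,-130,0.5,-1],[20,0,-130,0.5,-1]]]'

```text
t: 12.53
eef_pos: [352.1, 291.8, 290.6]
tcp_rot: [3.142, -0.0, 0.231]
ft_force: [-1.1, -0.3, -1.7]
opening: 0.408
grip_force: 30.0
```

Run:
```python
from h import *
c=env.get_calibration("wrist");w=env.read_camera("wrist");cv2.imwrite("pics/r2.png",w)
go((332,290,90),.236)
L=np.array([466,322.]);a=.24;ux=np.array([np.cos(a),np.sin(a)]);uy=np.array([-ux[1],ux[0]])
P=lambda x,y,z:np.round(proj("wrist",np.r_[L+x*ux+y*uy,z],c)).tolist()
print("head top",[P(x,y,218) for x in(-23,23) for y in(-20,20)],"col",P(66,0,220))
g=cv2.cvtColor(w,cv2.COLOR_BGR2GRAY)
for r in range(0,130,8):print(r,*["%3d"%v for v in g[r,200:330:4]])
```

```text
t 12.58 pos [351.5 291.7 289.8] rot [3.141e+00 2.000e-03 2.320e-01] q [0.55 0.17 1.84 0.   1.13 1.89] F [-1.1  0.4 -1.8] op 0.41 grip 30.0
shift [-19.   -2.9 199.8] turn -0.2
head top [[282.0, 76.0], [228.0, 77.0], [282.0, 7.0], [226.0, 7.0]] col [253.0, -66.0]
0  91  91  95 106 102 105 100 106 109 107 126 233  31  88 232 160 101 100 100  71  42  34  31  30  32  44  45  38  35  36  30  31  28
8  88  88  93  93  89  92 181  98  99  97 110 232 137  32 198 160  97  98  99  97 145 187  97 121 106  59  66  65  43  32  30  29  31
16  89  93  97  98  90  96 108 152 153 151 151 150 150 148 147 146 145 142 149 119  96  98  69 112 107 101  80  84 114 109 100 104 103
24  93  91  88  94  91  93 105 153  99 101 100 100  98 100  98 101 102 101 110 119  96  98  65  97 104  99  98  96  94 101 105 113 111
32  99 102  99  93  96  92  99 155 102 103 101 100  99 100  98 101 101 101  84 120  96  99  65  95  92  95  97  93  90  89  92  96  99
40  98  99 100 100 101  95  99 152 106 102 100 101  99 100  98 101 102 101 103 121  66  99  67 106 108 109 102 107 105 101  98 100 101
48 111 109 113 120 111 112  99
[... 758 characters left out ...]
7  75  63  66  64  83
96 104 101 107 110 113 108  98 115  98  57  62  63  64  64  70  72  72  77  82  88 114 130  72  87  86  92  98  98 101  99  72  69  70
104 103 109 104  99 105 112  88  69  72 243 243 243 243 243 243 243 243 243 243 243 243 243 243 243 130 103  99  98  93  96  95  93  70
112 112 107 104 103 103  99 104 114 107 243 242 243 201 166 180 231 122 242 242 242 242 242 242 242 127 100 101 103 106  99  84  66  65
120 119 118 116 114 166 246 246 246 245 243 243 242 245 128 200 151 122 243 243 243 243 243 243 243 127  99 101 103 111 113 105  71  69
128 154 152 153 155 147 242 242 242 242 242 242 242 243 243 242 243 242 242 242 242 242 242 242 243 121 110 109 104 107 102 105 108 107
```

Run:
```python
from h import *
g=cv2.cvtColor(cv2.imread("pics/r2.png"),cv2.COLOR_BGR2GRAY)
for r in(30,45,60):print(r,"L222",g[r,222:236].tolist(),"R266",g[r,266:290].tolist())
for x in(236,250,264):print(x,"T4",g[4:22,x].tolist(),"B64",g[64:86,x].tolist())
c=env.get_calibration("wrist")
for s in((226,12),(278,12),(226,76),(278,76)):print(s,np.round(onz("wrist",*s,218,c),1))
```

```text
30 L222 [98, 98, 101, 122, 145, 153, 156, 156, 148, 121, 100, 102, 102, 102] R266 [101, 102, 101, 100, 100, 93, 84, 96, 120, 132, 120, 106, 92, 91, 96, 96, 97, 97, 99, 101, 97, 82, 64, 66]
45 L222 [98, 98, 99, 108, 131, 149, 151, 151, 152, 137, 108, 100, 103, 102] R266 [102, 102, 101, 101, 99, 92, 83, 96, 121, 133, 122, 105, 87, 70, 66, 67, 67, 69, 69, 74, 81, 75, 66, 68]
60 L222 [132, 100, 98, 98, 115, 141, 151, 152, 153, 147, 124, 100, 101, 102] R266 [102, 102, 101, 99, 99, 93, 84, 92, 113, 126, 118, 104, 91, 90, 96, 96, 98, 94, 86, 78, 71, 66, 69, 74]
236 T4 [99, 96, 98, 98, 97, 100, 119, 146, 152, 153, 154, 154, 151, 134, 108, 102, 102, 102] B64 [102, 103, 96, 81, 87, 114, 138, 147, 136, 122, 109, 97, 83, 72, 70, 69, 60, 49, 48, 49, 50, 48]
250 T4 [33, 34, 32, 32, 34, 63, 116, 151, 154, 154, 154, 154, 150, 124, 104, 101, 100, 101] B64 [100, 99, 92, 87, 126, 149, 149, 142, 130, 116, 104, 92, 80, 71, 70, 67, 55, 49, 49, 50, 50, 49]
264 T4 [101, 100, 97, 98, 97, 107, 134, 152, 151, 151, 152, 152, 145, 119, 103, 101, 102, 102] B64 [101, 99, 88, 84, 122, 146, 148, 138, 126, 114, 102, 89, 77, 70, 70, 65, 53, 48, 50, 48, 49, 50]
(226, 12) [479.8 345.8 218. ]
(278, 12) [488.2 310.2 218. ]
(226, 76) [438.2 337.1 218. ]
(278, 76) [447.1 299.8 218. ]
```

The head top comes out centred at about (465,323), consistent with the base and column. I back out, descend, then move in slowly.

step_arm --plan '[[[-20,-3,20,0,-1],[-20,-3,60,0,-1],[-20,-3,100,0,-1],[-20,-3,140,0,-1],[-20,-3,180,0,-1],[-20,-3,210,0,-1],[-20,-3,217,0,-1],[-20,-3,217,0,-1]]]'

```text
t: 13.25
eef_pos: [330.0, 290.0, 72.0]
tcp_rot: [3.14, 0.006, 0.233]
ft_force: [0.2, 0.5, -1.0]
opening: 0.411
grip_force: 30.0
```

Run:
```python
from h import *
go((399,306.1,72),.232)
```

```text
t 13.25 pos [330. 290.  72.] rot [3.14  0.006 0.233] q [0.57 0.47 2.14 0.   0.54 1.91] F [ 0.2  0.5 -1. ] op 0.411 grip 30.0
shift [70.9  0.3 -0.5] turn 0.0
```

step_arm --plan '[[[10,0,0,0,-1],[20,0,0,0,-1],[30,0,0,0,-1],[38,0,0,0,-1],[45,0,0,0,-1],[45,0,0,0,-1]]]'

```text
t: 13.75
eef_pos: [377.0, 302.2, 74.7]
tcp_rot: [-3.141, -0.002, 0.233]
ft_force: [-0.3, -1.2, -0.2]
opening: 0.41
grip_force: 30.0
```

step_arm --plan '[[[6,0,0,0,-1],[12,0,0,0,-1],[18,0,0,0,-1],[18,0,0,0,-1]]]'

```text
t: 14.08
eef_pos: [393.9, 306.2, 74.2]
tcp_rot: [-3.141, -0.001, 0.233]
ft_force: [0.6, -0.5, -0.8]
opening: 0.414
grip_force: 30.0
```

Run:
```python
from h import *
go((399,306.1,72),.232)
```

```text
t 14.08 pos [393.9 306.2  74.2] rot [-3.141e+00 -1.000e-03  2.330e-01] q [0.53 0.52 2.   0.   0.62 1.87] F [ 0.6 -0.5 -0.8] op 0.414 grip 30.0
shift [4.9 1.3 2.2] turn 0.1
```

step_arm --plan '[[[3,1,2,0,-1],[5,1.2,3,0,-1],[5,1.2,3,0,-1],[5,1.2,3,0,-1],[5,1.2,3,0,-1],[5,1.2,3,0,-1]]]'

```text
t: 14.58
eef_pos: [397.8, 305.8, 71.2]
tcp_rot: [-3.142, -0.0, 0.233]
ft_force: [0.3, -0.2, 0.4]
opening: 0.411
grip_force: 30.0
```

Run:
```python
from h import *
go((399,306.1,71),.232)
i=env.read_camera("scene");j=env.read_camera("top");w=env.read_camera("wrist");cv2.imwrite("pics/f1.png",i);cv2.imwrite("pics/ft.png",j);cv2.imwrite("pics/fw.png",w)
# scene: frosted end (bright) near predicted place
p=np.array([399+66.3,306.1+16.9,80.5]);q=proj("scene",p);print("pred code",q)
x,y=np.int32(q);g=cv2.cvtColor(i,cv2.COLOR_BGR2GRAY)
for r in range(y-12,y+13):print(r,*["%3d"%v for v in g[r,x-16:x+17]])
# bystanders unchanged in top view?
t0=cv2.imread("pics/top.png");d=cv2.absdiff(t0,j).max(2)
for n,(a,b) in dict(pot=(238,184),tin=(243,213),cut=(220,252),red=(274,191),spare=(318,245)).items():print(n,d[b-12:b+13,a-12:a+13].mean().round(1))
```

```text
t 14.58 pos [397.8 305.8  71.2] rot [-3.142 -0.     0.233] q [0.52 0.53 2.   0.   0.61 1.86] F [ 0.3 -0.2  0.4] op 0.411 grip 30.0
shift [1.3 0.  0.2] turn 0.1
pred code [174.33252327 180.86140082]
168  38  33  35  37  34  34  37  37  46  69  74  74  72  73  75  75  73  75  73  72  75  72 103 133  82  46  38  38  39  41  77 123 135
169  35  34  35  36  38  37  38  36  41  65  75  75  72  74  73  74  75  73  75  76  75  73  71  69  45  39  38  38  35  33  68 123 133
170  36  36  37  36  38  36  39  38  40  56  71  72  73  76  74  73  74  75  74  75  74  62  50  40  38  38  35  32  28  36  80 124 133
171  38  39  37  36  36  35  36  33  39  60  74  76  74  72  75  77  75  77  75  70  58  43  40  38  36  35  31  27  28  51  97 127 136
172  36  36  37  35  37  39  35  36  38  52  68  77  75  71  72  73  76  74  65  55  42  36  36  36  34  29  33  28  29  57 108 130 133
173  39  35  36  38  38  36  36  36  36  38  53  70  71  67  70  66  71  60  49  41  37  36  35  33  28  34  40  39  36  64 104 128 132
174  36  34  34  37  37  37  38  41  45  46  42  54  74  81  90  72  53  44  39  33  3
[... 1839 characters left out ...]
21  21  24  23  24  25  29  32  24  20  33  69 111 134 131 119 108 105 107 105 107 105 107 103 102 105 146 207 219
189  16  20  25  23  25  25  24  25  25  22  20  21  19  29  53  88 110 113 113 109 106 104 106 106 105 107 106 104 106 106 124 162 181
190  21  25  23  23  21  24  23  26  32  25  20  33  44  61  87 104 111 107 108 110 108 107 104 106 106 106 107 107 105 106 110 128 161
191  33  20  22  23  22  23  23  29  40  41  35  59  82 101 108 110 112 104  98 102 106 107 107 108 109 108 106 107 105 107 101  85 102
192  37  22  22  24  21  26  19  33  64  76  69  87 107 114 114 110 104  84  65  76  90  98 104 109 109 109 108 106 106 105  97  72  66
pot 6.3
tin 6.3
cut 5.8
red 6.7
spare 5.9
```

Contact-free (forces about 0) and the bystanders are unchanged. A 1 mm trim, settle, then hand in.

step_arm --plan '[[[1,0,0,0,-1],[1,0,0,0,-1],[1,0,0,0,-1],[1,0,0,0,-1],[1,0,0,0,-1],[1,0,0,0,-1]]]'

```text
t: 15.23
eef_pos: [398.8, 306.1, 71.1]
tcp_rot: [-3.142, -0.0, 0.233]
ft_force: [0.1, 0.0, -0.1]
opening: 0.409
grip_force: 30.0
```

Run:
```python
from h import *
go((399,306.1,71),.232)
print(env.job_done())
```

```text
t 15.23 pos [398.8 306.1  71.1] rot [-3.142 -0.     0.233] q [0.52 0.53 2.   0.   0.62 1.86] F [ 0.1  0.  -0.1] op 0.409 grip 30.0
shift [ 0.2 -0.   0.1] turn 0.1
the job is handed in; nothing more can be done
None
```

Handed in at 15.2 s: the coupon was rinsed with a full cap press and is held label up, level to about 2°, its code about 89 mm under the lens; the gripper hid the code there, so its centring was calculated, not seen.

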